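# Return the bender's tools to their tray

### The arm

A 7-joint arm with a two-finger parallel gripper is mounted at the origin on the work surface. World frame = base frame: x ahead of the robot, y to its left, z up, the work surface at z = 0. Lengths are in m, angles in rad, forces in N, time in s.
With the tool pointing down it reaches from about 0.4 to 0.875 m from the base axis. Payload 19.3 kg.
Tool frame: the origin (TCP) lies at the very end of the fingers, on their centre line; the grasp point (between the pads) lies 19 mm behind it; z points along the fingers, y is the line along which they close (so a half turn about z gives the same grasp; the last joint's range is limited). The gripper opens to 85 mm and grips with 20 to 120 N. Pads are 22 mm wide; open, the fingers measure 114 mm over their backs; the gripper's body (76 mm by 85 mm) begins 54 mm behind the grasp point. The pads swing forward as they close: fully open they stand 13 mm farther back than shut.
Start: joints at [-1.312, 0.521, -0.036, 1.599, 0.021, 1.021, -0.113], TCP at [0.202, 0.592, 0.231] pointing down, gripper open.
Joint ranges: [-2.91, 2.91], [-0.3, 2.13], [-1.5, 1.42], [0.17, 2.43], [-1.26, 4.41], [0.16, 1.93], [-2.52, 2.52]. Speed limits (rad/s): [1.89, 1.89, 2.39, 2.39, 3.01, 3.01, 3.01].

### API

Orientations are given as [roll, pitch, yaw] about the fixed x, y, z axes, in that order (R = Rz(yaw) Ry(pitch) Rx(roll)).
In Python, from workcell import bot gives the robot as it stands.
- The arm moves only by the tool servo_tool, never from a script. Its argument "plan" is a list of rows, each a list of 7 numbers: the finger opening in cm, from 0 to 8.54, then the shift along the tool's x, y, z in cm, then the turn, a rotation vector about the tool's x, y, z in degrees. In form: [[fingers, x, y, z, wx, wy, wz], ...]. A call has 1 to 10 rows; each row is the pose to reach, as a shift and turn from the pose commanded when the call began, along the tool's axes at that moment; what a row does not reach only later rows make up. A row lasts 1/10 s, in which the tool goes at most 50 mm and 8.59 degrees, less where a joint would pass 70% of its speed; a pose out of reach is approached as far as the arm can. A call with a gripper value outside its range is refused whole. The fingers move at their own pace and stop on an object; "force" is the grip in N (left out, the last holds). Time passes only in rows, so rows that repeat a pose let the fingers close. It gives the time, the measured TCP pose, the force, the opening and the grip force at its end, in the units of the state.
- bot.observe(): the state, without advancing time (a new reading comes with each control period).
- bot.grab_frame(name): name is "scene" or "top" or "wrist"; returns a dict with "frame" (480x640x3 uint8, blue, green, red), "mtx" (3x3 intrinsics, pixels), "k1" (the pictures are not rectified: a ray, as slopes to the right and down, at radius r is drawn at 1 + k1 r^2 times it, then the intrinsics apply), "R" (3x3) and "t" (3): a world point X has camera coordinates R X + t; the wrist camera has in their place "T_tool_cam" (4x4, takes a point from camera to tool coordinates, whose origin is the TCP and whose axes are the flange's). Camera axes: x right, y down, z forward; pixel columns grow to the right and rows downward; lengths in m; the calibration is good to about 2 mm. A picture is of the moment at which its call begins: read the wrist's pose just before it. There is no depth.
- bot.job_done(): hands the job in; it is judged then, once.
The state is a dict: "clock": time; "qpos": joint angles; "qd": joint speeds; "joint_efforts": joint torques, N m; "position": TCP position; "tool_rot": TCP orientation; "force": force on the tool from outside, world axes, zero at the start; "moment": the same for the moment, N m; "grip_width": finger opening in m; "finger_force": force on a finger pad.
Only numpy, scipy, OpenCV 4.12 (cv2) and the standard library are available. Lean on these libraries where they do the work, as an engineer would, in place of code of your own. Each camera call takes 0.05 s, during which the arm holds its last target. There are 200 camera calls.

### The job

Put the rule bender's four steel tools back into the tool tray, each upright and fully down in the nest made for it: the slotted bending nozzle in the round recess, the gapped bending ring over the post, the cut-off die in the short rectangular recess and the long notch punch in the long narrow one. Set them down rather than dropping them. Leave the threaded levelling foot and the ball bearing, which are not part of the set, where they are.

Things in the scene. Friction and masses are not known exactly. Their poses are not given: they have to be found in the camera images.
- nozzle: bending nozzle, turned steel, stands upright, about 0.4 kg: round foot flange 48 mm across and 10 mm thick, round body 30 mm across above it up to 62 mm, with a narrow dark slit across its top. Origin: centre of the underside, z up along its axis, x along the slit.
- ring: bending ring, steel, lies flat, about 0.3 kg: outside 54 mm across, bore 35 mm, 32 mm high, with one 15 mm gap through its wall, so that it looks like a C from above. Origin: centre of the bore at the underside, z up, x towards the gap (grip it across the outside along its y axis).
- die: cut-off die, steel block, about 0.5 kg: 46 mm (x) by 32 mm (y) by 48 mm high, with a 5 mm wide, 18 mm deep slot across the top along y and four small screws. Origin: centre of the underside, z up.
- punch: notch punch, long narrow steel bar, about 0.42 kg: 78 mm (x) by 22 mm (y); 26 mm high at its ends, with a raised middle 44 mm long (x), 22 mm wide and 40 mm high. Origin: centre of the underside, z up.
- foot: levelling foot, not a tool of the set, steel: round foot 48 mm across with a hexagon nut and a thin 12 mm threaded stem, 62 mm high, upright. Origin: centre of the underside. Leave it.
- bearing: ball bearing, not a tool of the set, steel: closed ring 52 mm across, bore 25 mm, only 15 mm high, with a dark shield between its two races. Origin: centre of the underside. Leave it.
- nest_round: dark foam block, lighter inside any recess, 104 (x) x 97 (y) x 30 mm, fixed; one of four lying 2 by 2, turned alike, in a low grey tray (rim 5 mm below their tops). Origin: centre of its underside, z up. In the middle of its top a round recess 62 mm across and 12 mm deep (its floor 18 mm above the origin): place of the nozzle.
- nest_post: dark foam block, lighter inside any recess, 104 (x) x 97 (y) x 30 mm, fixed; one of four lying 2 by 2, turned alike, in a low grey tray (rim 5 mm below their tops). Origin: centre of its underside, z up. Flat top with a round metal post in the middle, 18 mm across, 36 mm tall above the top: place of the ring, which lies flat on the block's top (30 mm above the origin) around the post.
- nest_short: dark foam block, lighter inside any recess, 104 (x) x 97 (y) x 30 mm, fixed; one of four lying 2 by 2, turned alike, in a low grey tray (rim 5 mm below their tops). Origin: centre of its underside, z up. In the middle of its top a rectangular recess 60 mm (x) by 44 mm (y), 12 mm deep (its floor 18 mm above the origin): place of the die, its long side along the recess's, either way round.
- nest_long: dark foam block, lighter inside any recess, 104 (x) x 97 (y) x 30 mm, fixed; one of four lying 2 by 2, turned alike, in a low grey tray (rim 5 mm below their tops). Origin: centre of its underside, z up. In the middle of its top a long narrow recess 92 mm (x) by 34 mm (y), 12 mm deep (its floor 18 mm above the origin): place of the punch, long side along the recess's, either way round.
Not all that is in view belongs to the job. Leave any turquoise look-alike of the punch alone. What is shaped like the ring but yellow is not meant.

How it is judged:
By the outcome, as a careful person would: the job done as asked, in the order asked, and still so for the second after the job is handed in, with the robot touching nothing.
It also fails if it takes over 128 s, if anything falls off the work surface, if the arm or the gripper's body presses on something with over 40 N, if the wrist force passes 120 N, or if a joint passes its speed limit or range.

## Working session

There is one attempt and no reset: what is moved stays moved. The work goes in short steps, Python scripts to look and compute and a tool call to move; the robot and the scene stay as the last step left them, time stands still between calls to the robot, and variables do not carry over. Pictures are saved under pics/ and viewed, at most 14 in all, crops included, and the job is handed in when it is done.

Besides the shell and the picture viewer there is one more tool, called after "Request:" in YAML: its name, and indented under it one key for each argument. servo_tool: Moves the arm, as the interface text tells. Its arguments: {"type":"object","properties":{"plan":{"type":"array","items":{"type":"array","items":{"type":"number"}}},"force":{"type":"number"}},"required":["plan"]}

```bash
mkdir -p pics; ls
python3 - <<'E'
from workcell import bot
import cv2,json
s=bot.observe();print(s)
for n in ("top","scene"):
    f=bot.grab_frame(n);cv2.imwrite(f"pics/{n}0.png",f["frame"]);print(n,f["mtx"],f["k1"],f["R"],f["t"])
E
```

```text
pics
{'clock': 0.0, 'qpos': array([-1.31219867,  0.52199107, -0.03631645,  1.59997248,  0.02120305,
        1.02107966, -0.11278601]), 'qd': array([-8.03367619e-04, -1.34735234e-06, -7.93399281e-05, -3.76661391e-04,
       -1.06504927e-03, -5.30152033e-04, -1.04419979e-03]), 'joint_efforts': array([-5.09511883e-04, -9.27114201e+01,  1.98003799e+00, -3.69926870e+01,
        1.78518961e-02,  8.29191558e-03,  2.15932351e-05]), 'position': array([0.20175469, 0.59121034, 0.23075286]), 'tool_rot': array([-3.14053033e+00,  8.25207412e-05,  2.81279051e+00]), 'force': array([-0.17645731, -0.62909061, -0.3439892 ]), 'moment': array([ 0.01162714, -0.03467035,  0.01462154]), 'finger_force': 0.0, 'grip_width': 0.08570625842851312}
top [[521.96221708   0.         321.40846167]
 [  0.         521.96221708 229.27032882]
 [  0.           0.           1.        ]] -0.11136470834970096 [[-0.02696606 -0.99952077 -0.01520082]
 [-0.98323131  0.02926404 -0.17999946]
 [ 0.18035803  0.01009205 -0.98354925]] [0.01336405 0.53544281 1.05230069]
scene [[472.3719925    0.         322.73929802]
 [  0.         472.3719925  231.02752784]
 [  0.           0.           1.        ]] -0.01568582609514807 [[ 0.23562387  0.97176703 -0.01225705]
 [ 0.542226   -0.14191899 -0.82816059]
 [-0.80651866  0.18848832 -0.56035685]] [-0.1005045  -0.25484009  1.7357535 ]
```

View pics/top0.png

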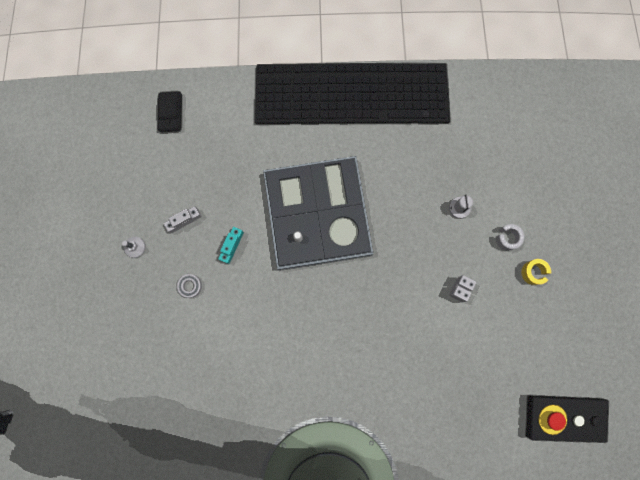

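View pics/scene0.png

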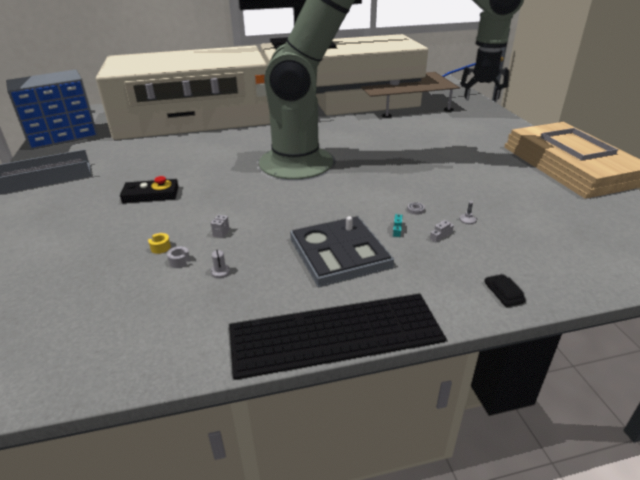

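```bash
cat > h.py <<'E'
from workcell import bot
import cv2,numpy as np
from scipy.spatial.transform import Rotation as Ro
def cam(n):
    s=bot.observe(); f=bot.grab_frame(n)
    if n=="wrist":
        T=np.eye(4);T[:3,:3]=Ro.from_euler("xyz",s["tool_rot"]).as_matrix();T[:3,3]=s["position"]
        M=T@f["T_tool_cam"]; f["R"]=M[:3,:3].T; f["t"]=-M[:3,:3].T@M[:3,3]
    return f
def ray(f,p):
    q=cv2.undistortPoints(np.array(p,float).reshape(-1,1,2),f["mtx"],np.array([f["k1"],0,0,0])).reshape(-1,2)
    return -f["R"].T@f["t"], np.c_[q,np.ones(len(q))]@f["R"]
def onz(f,p,z):
    c,d=ray(f,p); return (c+d*((z-c[2])/d[:,2])[:,None])[:,:2]
def proj(f,X):
    return cv2.projectPoints(np.array(X,float).reshape(-1,1,3),cv2.Rodrigues(np.array(f["R"]))[0],np.array(f["t"],float),f["mtx"],np.array([f["k1"],0,0,0]))[0].reshape(-1,2)
def tri(f1,p1,f2,p2):
    c1,d1=ray(f1,p1);c2,d2=ray(f2,p2);d1,d2=d1[0],d2[0]
    a=np.linalg.lstsq(np.c_[d1,-d2],c2-c1,rcond=None)[0]
    return (c1+d1*a[0]+c2+d2*a[1])/2
def go(x,y,z,yaw=None):
    """shift (cm) and turn (deg) in tool axes; yaw = wanted tool-y direction angle in deg (mod 180)"""
    s=bot.observe();R=Ro.from_euler("xyz",s["tool_rot"]);M=R.as_matrix()
    cur=np.degrees(np.arctan2(M[1,1],M[0,1])); dy=0 if yaw is None else (yaw-cur+90)%180-90
    Rt=Ro.from_euler("z",cur+dy,degrees=True)*Ro.from_matrix([[0,1,0],[1,0,0],[0,0,-1]])
    print("t",round(s["clock"],2),"shift",(R.inv().apply(np.array([x,y,z])-s["position"])*100).round(2),
      "turn",np.degrees((R.inv()*Rt).as_rotvec()).round(1),"cur tooly",cur.round(1),"q7",s["qpos"][6].round(2),"pos",s["position"].round(4),"F",s["force"].round(1),"w",round(s["grip_width"],4))
E
python3 - <<'E'
from h import *
f=cam("top");im=f["frame"]
def p(n,px,z): print(n,onz(f,px,z).round(4).tolist())
p("nozzle base",[(461,211)],0.005);p("ring",[(512,237)],.03);p("die",[(464,288)],.048);p("punch",[(182,219)],.03)
p("foot",[(135,248)],.01);p("bearing",[(189,286)],.015);p("green",[(230,245)],.03);p("yellow",[(538,272)],.03)
# recess rims
m=cv2.inRange(im,(150,165,165),(215,225,225));m[:150]=0;m[270:]=0;m[:,:270]=0;m[:,365:]=0
for c in cv2.findContours(m,0,1)[0]:
    if cv2.contourArea(c)>100:
        r=cv2.minAreaRect(c);w=onz(f,cv2.boxPoints(r),.033);print(r,w.mean(0).round(4),np.degrees(np.arctan2(*(w-np.roll(w,1,0)).T[::-1])).round(1),np.linalg.norm(w-np.roll(w,1,0),axis=1).round(4))
g=cam("scene")
print("post top", tri(f,[(298,235)],g,[(349,217)]))
p("tray corners",[(264,173),(355,158),(372,253),(276,269)],.028)
go(0.6,-.26,.25,0)
E
```

```text
nozzle base [[0.5756, -0.312]]
ring [[0.5098, -0.4129]]
die [[0.4028, -0.2949]]
punch [[0.5708, 0.3016]]
foot [[0.5128, 0.4125]]
bearing [[0.4258, 0.2877]]
green [[0.5105, 0.1955]]
yellow [[0.4321, -0.4634]]
((343.0, 231.5), (25.0, 24.0), 90.0) [ 0.5324 -0.0477] [ -1.7 -91.7 177.8  88.3] [0.0543 0.0515 0.0543 0.0511]
((291.03997802734375, 191.77999877929688), (24.748737335205078, 16.54629898071289), 81.8698959350586) [0.6234 0.0621] [   7.2  -83.4 -173.2   96.6] [0.0556 0.0361 0.0556 0.0358]
((335.24322509765625, 184.95944213867188), (38.4693603515625, 12.329922676086426), 80.53767395019531) [ 0.6359 -0.0343] [   7.4  -81.9 -172.8   98. ] [0.0864 0.0271 0.0865 0.0266]
post top [0.52150841 0.04889547 0.07114942]
tray corners [[0.6691, 0.1214], [0.6971, -0.0801], [0.4848, -0.108], [0.4564, 0.0972]]
t 0.2 shift [-65.18 -67.71  -1.85] turn [-0.   0.  71.2] cur tooly 71.2 q7 -0.11 pos [0.2018 0.5913 0.2309] F [ 0.3 -0.2  0. ] w 0.0854
```

Run:
```python
from h import *
go(0.55,0.0,.34,7)
```

```text
t 0.2 shift [-52.05 -44.73 -10.87] turn [-0.   0.  64.2] cur tooly 71.2 q7 -0.11 pos [0.2018 0.5913 0.2309] F [ 0.3 -0.2  0. ] w 0.0854
```

Request:
servo_tool:
  plan:
    - [8.5, -52, -44.7, -10.9, 0, 0, 64]
    - [8.5, -52, -44.7, -10.9, 0, 0, 64]
    - [8.5, -52, -44.7, -10.9, 0, 0, 64]
    - [8.5, -52, -44.7, -10.9, 0, 0, 64]
    - [8.5, -52, -44.7, -10.9, 0, 0, 64]
    - [8.5, -52, -44.7, -10.9, 0, 0, 64]
    - [8.5, -52, -44.7, -10.9, 0, 0, 64]
    - [8.5, -52, -44.7, -10.9, 0, 0, 64]
    - [8.5, -52, -44.7, -10.9, 0, 0, 64]
    - [8.5, -52, -44.7, -10.9, 0, 0, 64]
  force: 50

```text
clock: 1.2
position: [0.4528, 0.1641, 0.3103]
tool_rot: [3.141, -0.0, 1.696]
force: [0.5, 0.7, -0.7]
grip_width: 0.0851
finger_force: 0.0
```

Run:
```python
from h import *
go(0.55,0.0,.34,7)
```

```text
t 1.2 shift [-17.5    7.59  -2.97] turn [ 0.  -0.   0.2] cur tooly 7.2 q7 -0.24 pos [0.4528 0.1641 0.3103] F [ 0.5  0.7 -0.7] w 0.0851
```

Request:
servo_tool:
  plan:
    - [8.5, -17.5, 7.6, -3, 0, 0, 0.2]
    - [8.5, -17.5, 7.6, -3, 0, 0, 0.2]
    - [8.5, -17.5, 7.6, -3, 0, 0, 0.2]
    - [8.5, -17.5, 7.6, -3, 0, 0, 0.2]
    - [8.5, -17.5, 7.6, -3, 0, 0, 0.2]
    - [8.5, -17.5, 7.6, -3, 0, 0, 0.2]
    - [8.5, -17.5, 7.6, -3, 0, 0, 0.2]

```text
clock: 1.9
position: [0.5491, 0.0027, 0.3395]
tool_rot: [-3.141, -0.0, 1.693]
force: [0.0, 0.8, 0.5]
grip_width: 0.085
finger_force: 0.0
```

Run:
```python
from h import *
f=cam("wrist");cv2.imwrite("pics/w1.png",f["frame"])
print(f["T_tool_cam"].round(3),f["mtx"][0],onz(f,[(320,240)],.035))
go(.56,-.25,.3,-10)
```

```text
[[-0.    -0.965 -0.262  0.065]
 [ 1.    -0.     0.001 -0.   ]
 [-0.001 -0.262  0.965 -0.142]
 [ 0.     0.     0.     1.   ]] [359.88550382   0.         319.30129048] [[ 0.55658085 -0.05349211]]
t 1.95 shift [-25.23  -2.02   3.95] turn [-0. -0. 17.] cur tooly 7.0 q7 0.17 pos [0.5491 0.0029 0.3396] F [ 0.1  0.3 -0.5] w 0.085
```

View pics/w1.png

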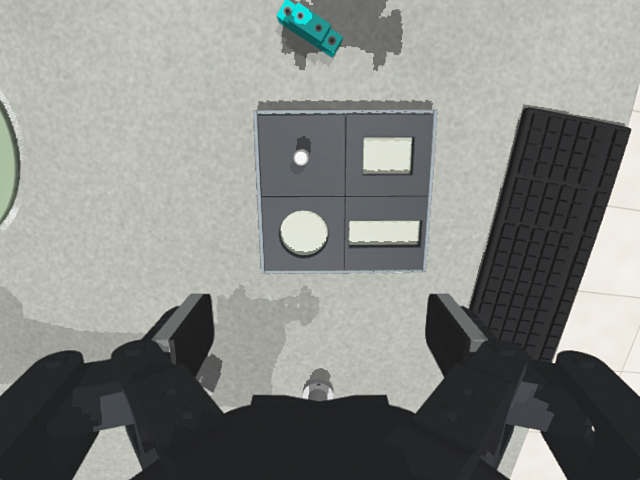

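The wrist view shows the tray whole: seam cross at (345,196), post top (301,157), round recess (303,232), short (387,155), long (384,232).

Run:
```python
from h import *
f=cam("wrist");im=f["frame"]
H=.035
c=onz(f,[(344.8,196.3)],H)[0]
a=onz(f,[(345,114),(344.5,270),(261,196),(430,196.5)],H);dx=a[3]-a[2];dy=a[0]-a[1]
yaw=[np.degrees(np.arctan2(dx[1],dx[0])),np.degrees(np.arctan2(-dy[0],dy[1]))];print("centre",c,"yaw",yaw,np.linalg.norm(dx),np.linalg.norm(dy))
y=np.radians(np.mean(yaw));ux=np.array([np.cos(y),np.sin(y)]);uy=np.array([-ux[1],ux[0]])
for n,i,j in(("round",-1,-1),("post",-1,1),("short",1,1),("long",1,-1)):
    w=c+i*.052*ux+j*.0485*uy;print(n,w.round(4),proj(f,[*w,H]).round(1))
m=cv2.inRange(im,(150,160,160),(235,240,240));m[:120]=0;m[265:]=0;m[:,:265]=0;m[:,422:]=0
for k in cv2.findContours(m,0,1)[0]:
    if cv2.contourArea(k)>100:
        r=cv2.minAreaRect(k);w=onz(f,cv2.boxPoints(r),H-.006);print(np.round(r[0],1),w.mean(0).round(4),np.degrees(np.arctan2(*(w-np.roll(w,1,0)).T[::-1])).round(1)[:2],np.linalg.norm(w-np.roll(w,1,0),axis=1).round(4)[:2])
print("post z.071",onz(f,[(301,157.5)],.071))
```

```text
centre [0.5803867  0.00658726] yaw [np.float64(6.928670956672565), np.float64(7.864944170818872)] 0.2116205089523455 0.19556612146570332
round [ 0.5351 -0.0482] [[303.8 234.2]]
post [0.5226 0.048 ] [[302.4 156.9]]
short [0.6257 0.0614] [[387.9 156.5]]
long [ 0.6382 -0.0348] [[384.8 233.7]]
[383.5 231. ] [ 0.6373 -0.0329] [98.3  7.1] [0.0267 0.0893]
[304. 231.] [ 0.5348 -0.0459] [95.5  7. ] [0.0534 0.0588]
[300.5 158. ] [0.5201 0.046 ] [142.   50.9] [0.0164 0.0164]
[386.5 154.5] [0.6248 0.0633] [98.7  7.4] [0.0398 0.0575]
post z.071 [[0.52251461 0.04868804]]
```

Request:
servo_tool:
  plan:
    - [8.5, -25.2, -2, 4, 0, 0, 17]
    - [8.5, -25.2, -2, 4, 0, 0, 17]
    - [8.5, -25.2, -2, 4, 0, 0, 17]
    - [8.5, -25.2, -2, 4, 0, 0, 17]
    - [8.5, -25.2, -2, 4, 0, 0, 17]
    - [8.5, -25.2, -2, 4, 0, 0, 17]
    - [8.5, -25.2, -2, 4, 0, 0, 17]
    - [8.5, -25.2, -2, 4, 0, 0, 17]

```text
clock: 2.8
position: [0.5606, -0.2491, 0.2998]
tool_rot: [-3.141, -0.001, 1.397]
force: [-0.8, 0.3, -0.2]
grip_width: 0.0846
finger_force: 0.0
```

Run:
```python
from h import *
f=cam("wrist");cv2.imwrite("pics/w2.png",f["frame"])
np.savez("w2.npz",**f)
go(.5756,-.312,.12,-10)
```

```text
t 2.85 shift [-5.99  2.54 17.99] turn [ 0.  -0.   0.1] cur tooly -9.9 q7 0.41 pos [ 0.5608 -0.2488  0.3   ] F [0.5 1.1 0.3] w 0.0851
```

View pics/w2.png

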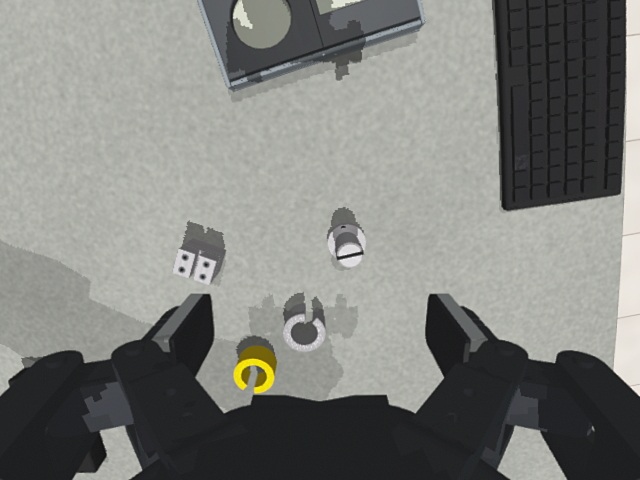

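The view shows the nozzle top at (349,255) with flange at (346,242), the die top around (195,265), the ring at (305,332) with its gap up at (308,312), and the yellow ring at (254,376).

Run:
```python
from h import *
f=dict(np.load("w2.npz"));im=f["frame"]
print("nozzle",onz(f,[(349,255)],.062),onz(f,[(346,242)],.01))
g=cv2.cvtColor(im,cv2.COLOR_BGR2GRAY)
m=(g>195).astype(np.uint8)*255
for n,(x0,y0,x1,y1),z in(("die",(165,235,230,292),.048),("ring",(275,300,335,360),.032),("noz",(325,220,375,275),.062)):
    k=np.zeros_like(m);k[y0:y1,x0:x1]=m[y0:y1,x0:x1]
    if n=="die":k=cv2.morphologyEx(k,cv2.MORPH_CLOSE,np.ones((9,9)))
    c=max(cv2.findContours(k,0,1)[0],key=cv2.contourArea);r=cv2.minAreaRect(c);w=onz(f,cv2.boxPoints(r),z)
    d=w-np.roll(w,1,0)
    print(n,np.round(r[0],1),w.mean(0).round(4),np.degrees(np.arctan2(d[:,1],d[:,0])).round(1)[:2],np.linalg.norm(d,axis=1).round(4)[:2],onz(f,[cv2.minEnclosingCircle(c)[0]],z))
b=np.hstack([cv2.resize(im[y:y+70,x:x+80],(400,350),interpolation=2) for x,y in((160,232),(265,295))]);cv2.imwrite("pics/c2.png",b)
go(.5756,-.312,.12,-10)
```

```text
nozzle [[ 0.5834536  -0.30951347]] [[ 0.58394821 -0.30910883]]
die [193.2 266.6] [ 0.4028 -0.297 ] [150.3  56.7] [0.0464 0.0308] [[ 0.40270262 -0.2967289 ]]
ring [318.7 325.9] [ 0.5324 -0.406 ] [104.1  19. ] [0.018  0.0075] [[ 0.53349675 -0.40552314]]
noz [351.3 261.6] [ 0.5848 -0.3176] [92.8  3.2] [0.0105 0.0242] [[ 0.58456844 -0.31325649]]
t 2.85 shift [-5.99  2.54 17.99] turn [ 0.  -0.   0.1] cur tooly -9.9 q7 0.41 pos [ 0.5608 -0.2488  0.3   ] F [0.5 1.1 0.3] w 0.0851
```

View pics/c2.png

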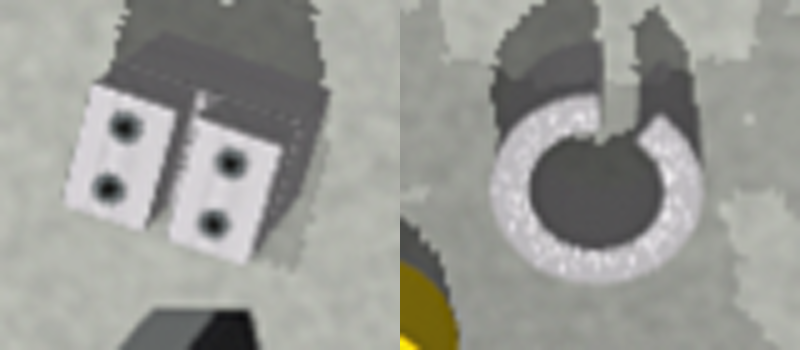

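Run:
```python
from h import *
f=dict(np.load("w2.npz"))
r=onz(f,[(304.4,332.4),(304.4+6.8,332.4-16.4)],.032);d=r[1]-r[0];print("ring",r[0],"gap deg",np.degrees(np.arctan2(d[1],d[0])))
d=onz(f,[(179,248.6),(216,262),(173,273),(208,284.5)],.048);print("die",d.mean(0),[np.degrees(np.arctan2(*(a-b)[::-1])) for a,b in((d[1],d[0]),(d[3],d[2]),(d[0],d[2]))])
go(.5837,-.3093,.1,-10)
```

```text
ring [ 0.51284532 -0.41186845] gap deg 59.18323777416496
die [ 0.40363955 -0.2977223 ] [np.float64(-31.070746886338963), np.float64(-29.41850871785937), np.float64(61.02811676695841)]
t 2.85 shift [-5.58  3.29 20.  ] turn [ 0.  -0.   0.1] cur tooly -9.9 q7 0.41 pos [ 0.5608 -0.2488  0.3   ] F [0.5 1.1 0.3] w 0.0851
```

Request:
servo_tool:
  plan:
    - [8.5, -2.8, 1.6, 5, 0, 0, 0]
    - [8.5, -5.6, 3.3, 10, 0, 0, 0]
    - [8.5, -5.6, 3.3, 15, 0, 0, 0]
    - [8.5, -5.6, 3.3, 19, 0, 0, 0]
    - [8.5, -5.6, 3.3, 22, 0, 0, 0]
    - [8.5, -5.6, 3.3, 24.5, 0, 0, 0]
    - [8.5, -5.6, 3.3, 26.5, 0, 0, 0]
    - [8.5, -5.6, 3.3, 28, 0, 0, 0]
    - [8.5, -5.6, 3.3, 28.1, 0, 0, 0]
    - [8.5, -5.6, 3.3, 28.1, 0, 0, 0]

```text
clock: 3.85
position: [0.5835, -0.3112, 0.0195]
tool_rot: [3.141, 0.0, 1.396]
force: [0.2, -0.3, 1.0]
grip_width: 0.0848
finger_force: 0.0
```

Request:
servo_tool:
  plan:
    - [2.6, 0, 0, 0, 0, 0, 0]
    - [2.6, 0, 0, 0, 0, 0, 0]
    - [2.6, 0, 0, 0, 0, 0, 0]
    - [2.6, 0, 0, 0, 0, 0, 0]
    - [2.6, 0, 0, 0, 0, 0, 0]
    - [2.6, 0, 0, 0, 0, 0, 0]
    - [2.6, 0, 0, 0, 0, 0, 0]
    - [2.6, 0, 0, 0, 0, 0, 0]
  force: 50

```text
clock: 4.65
position: [0.5832, -0.3118, 0.0194]
tool_rot: [3.141, 0.0, 1.396]
force: [-2.0, 1.4, 7.5]
grip_width: 0.0288
finger_force: 49.1
```

Run:
```python
from h import *
go(.535,-.0475,.14,7.4)
```

```text
t 4.65 shift [ 25.19  -9.35 -12.07] turn [  0.    0.  -17.4] cur tooly -10.0 q7 0.62 pos [ 0.5832 -0.3118  0.0194] F [-2.   1.4  7.5] w 0.0288
```

Request:
servo_tool:
  plan:
    - [2.6, 0, 0, -1, 0, 0, 0]
    - [2.6, 0, 0, -3, 0, 0, 0]
    - [2.6, 0, 0, -6, 0, 0, 0]
    - [2.6, 0, 0, -9, 0, 0, 0]
    - [2.6, 0, 0, -12, 0, 0, 0]
    - [2.6, 0, 0, -12, 0, 0, 0]
    - [2.6, 0, 0, -12, 0, 0, 0]

```text
clock: 5.35
position: [0.583, -0.3115, 0.1393]
tool_rot: [3.141, -0.0, 1.396]
force: [0.6, 0.4, -4.1]
grip_width: 0.0289
finger_force: 50.1
```

Run:
```python
from h import *
f=cam("wrist");cv2.imwrite("pics/w3.png",f["frame"])
go(.535,-.0475,.14,7.4)
s=bot.observe();print(proj(f,[s["position"],s["position"]+[0,0,.043],s["position"]-[0,0,.019]]))
```

```text
t 5.4 shift [25.15 -9.28 -0.15] turn [ -0.   -0.  -17.4] cur tooly -10.0 q7 0.56 pos [ 0.5826 -0.3113  0.1384] F [-0.3  0.2 -4.1] w 0.0284
[[318.53851632 297.95002269]
 [318.45525532 354.31884597]
 [318.56314989 281.51112939]]
```

View pics/w3.png

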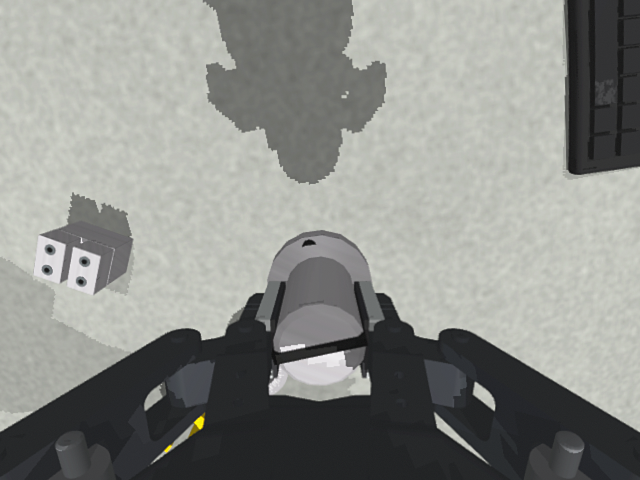

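The nozzle is held upright, centred within about 2 mm. Carrying it over the round recess.

Request:
servo_tool:
  plan:
    - [2.6, 5, -1.9, 0, 0, 0, 0]
    - [2.6, 10, -3.7, 0, 0, 0, 0]
    - [2.6, 15, -5.6, 0, 0, 0, 0]
    - [2.6, 20, -7.4, 0, 0, 0, 0]
    - [2.6, 24.9, -9.3, 0, 0, 0, 0]
    - [2.6, 24.9, -9.3, 0, 0, 0, 0]
    - [2.6, 24.9, -9.3, 3, 0, 0, 0]
    - [2.6, 24.9, -9.3, 5, 0, 0, 0]
    - [2.6, 24.9, -9.3, 6, 0, 0, 0]
    - [2.6, 24.9, -9.3, 6, 0, 0, 0]

```text
clock: 6.4
position: [0.5337, -0.0505, 0.0774]
tool_rot: [-3.139, 0.001, 1.395]
force: [0.4, -0.1, -3.4]
grip_width: 0.0289
finger_force: 50.6
```

Run:
```python
from h import *
go(.535,-.0495,.043,-10)
```

```text
t 6.4 shift [0.13 0.12 3.44] turn [-0.2  0.1 -0.1] cur tooly -10.1 q7 0.25 pos [ 0.5337 -0.0505  0.0774] F [ 0.4 -0.1 -3.4] w 0.0289
```

Request:
servo_tool:
  plan:
    - [2.6, 0.1, 0.1, 1.5, 0, 0, 0]
    - [2.6, 0.1, 0.1, 2.4, 0, 0, 0]
    - [2.6, 0.1, 0.1, 2.8, 0, 0, 0]
    - [2.6, 0.1, 0.1, 3.1, 0, 0, 0]
    - [2.6, 0.1, 0.1, 3.3, 0, 0, 0]
    - [2.6, 0.1, 0.1, 3.4, 0, 0, 0]
    - [2.6, 0.1, 0.1, 3.4, 0, 0, 0]

```text
clock: 7.1
position: [0.536, -0.0495, 0.0449]
tool_rot: [3.141, -0.0, 1.396]
force: [-0.1, -0.2, -3.7]
grip_width: 0.0287
finger_force: 50.7
```

Request:
servo_tool:
  plan:
    - [2.6, 0, 0, 0.1, 0, 0, 0]
    - [2.6, 0, 0, 0.2, 0, 0, 0]
    - [2.6, 0, 0, 0.2, 0, 0, 0]

```text
clock: 7.4
position: [0.5359, -0.0494, 0.0428]
tool_rot: [-3.142, 0.0, 1.396]
force: [-1.0, 0.1, -3.6]
grip_width: 0.0287
finger_force: 50.7
```

Request:
servo_tool:
  plan:
    - [2.6, 0, 0, 0.1, 0, 0, 0]
    - [2.6, 0, 0, 0.15, 0, 0, 0]
    - [2.6, 0, 0, 0.15, 0, 0, 0]

```text
clock: 7.7
position: [0.536, -0.0495, 0.0423]
tool_rot: [3.141, -0.001, 1.395]
force: [-6.3, 1.9, 24.3]
grip_width: 0.0286
finger_force: 53.5
```

Request:
servo_tool:
  plan:
    - [2.6, 0, 0, -0.1, 0, 0, 0]
    - [5.0, 0, 0, -0.1, 0, 0, 0]
    - [5.0, 0, 0, -0.1, 0, 0, 0]
    - [5.0, 0, 0, -0.1, 0, 0, 0]
    - [5.0, 0, 0, -3, 0, 0, 0]
    - [5, 0, 0, -6, 0, 0, 0]
    - [5, 0, 0, -11, 0, 0, 0]
    - [8.5, 0, 0, -16, 0, 0, 0]
    - [8.5, 0, 0, -21, 0, 0, 0]
    - [8.5, 0, 0, -21, 0, 0, 0]

```text
clock: 8.7
position: [0.5382, -0.0501, 0.2569]
tool_rot: [3.134, -0.002, 1.395]
force: [-0.4, -0.2, -1.5]
grip_width: 0.0846
finger_force: 0.0
```

Run:
```python
from h import *
f=cam("wrist");np.savez("w4.npz",**f)
f2=cam("top")
cv2.imwrite("pics/w4.png",np.hstack([f["frame"][100:400,120:520],cv2.resize(f2["frame"][140:290,250:450],(400,300))]))
go(.513,-.412,.15,-31)
```

```text
t 8.8 shift [-36.14   4.    10.17] turn [ 0.1 -0.1 21. ] cur tooly -10.0 q7 0.1 pos [ 0.5362 -0.0492  0.252 ] F [-0.8  0.1 -1. ] w 0.0846
```

View pics/w4.png

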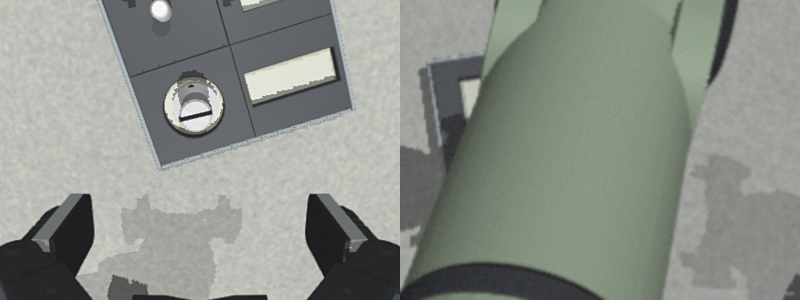

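Nozzle sits in its recess. Next the ring.

Request:
servo_tool:
  plan:
    - [8.5, -5, 0.6, 0, 0, 0, 4]
    - [8.5, -10, 1.1, 0, 0, 0, 8]
    - [8.5, -15, 1.7, 0, 0, 0, 12]
    - [8.5, -20, 2.2, 2, 0, 0, 16]
    - [8.5, -25, 2.8, 4, 0, 0, 21]
    - [8.5, -30, 3.3, 6, 0, 0, 21]
    - [8.5, -35, 3.9, 8, 0, 0, 21]
    - [8.5, -36.1, 4, 10, 0, 0, 21]
    - [8.5, -36.1, 4, 10, 0, 0, 21]
    - [8.5, -36.1, 4, 10, 0, 0, 21]

```text
clock: 9.8
position: [0.5112, -0.4119, 0.1493]
tool_rot: [-3.138, 0.0, 1.028]
force: [0.2, -0.2, -1.0]
grip_width: 0.0855
finger_force: 0.0
```

Run:
```python
from h import *
f=cam("wrist");np.savez("w5.npz",**f)
cv2.imwrite("pics/w5.png",f["frame"])
print(proj(f,[.513,-.412,.032]))
go(.513,-.412,.003,-31)
```

```text
[[321.57029277 231.63197099]]
t 9.85 shift [-0.02  0.14 14.73] turn [-0.1 -0.  -0. ] cur tooly -31.0 q7 0.46 pos [ 0.5121 -0.4112  0.1503] F [ 0.6 -0.3  0.1] w 0.0848
```

View pics/w5.png

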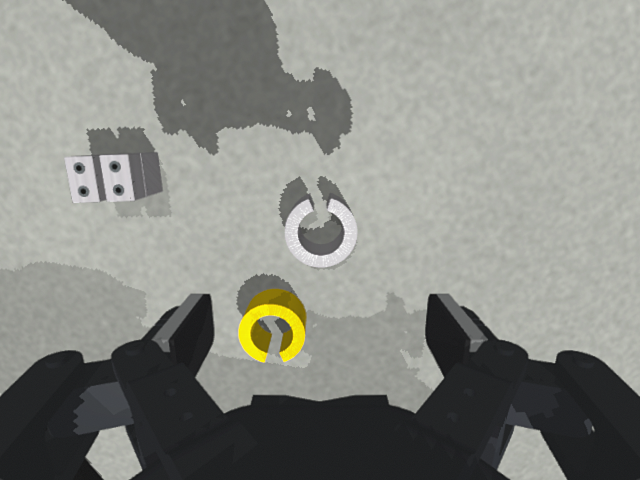

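Ring centre is at (321,233), as predicted, with its gap straight up (along tool x). Descending.

Request:
servo_tool:
  plan:
    - [8.5, 0, 0.1, 4, 0, 0, 0]
    - [8.5, 0, 0.1, 8, 0, 0, 0]
    - [8.5, 0, 0.1, 11, 0, 0, 0]
    - [8.5, 0, 0.1, 13, 0, 0, 0]
    - [8.5, 0, 0.1, 14, 0, 0, 0]
    - [8.5, 0, 0.1, 14.6, 0, 0, 0]
    - [8.5, 0, 0.1, 14.6, 0, 0, 0]

```text
clock: 10.55
position: [0.5137, -0.4121, 0.0057]
tool_rot: [3.141, -0.0, 1.03]
force: [0.1, 0.3, 0.6]
grip_width: 0.0851
finger_force: 0.0
```

Request:
servo_tool:
  plan:
    - [5, 0, 0, 0, 0, 0, 0]
    - [5, 0, 0, 0, 0, 0, 0]
    - [5, 0, 0, 0, 0, 0, 0]
    - [5, 0, 0, 0, 0, 0, 0]
    - [5, 0, 0, 0, 0, 0, 0]
    - [5, 0, 0, 0, 0, 0, 0]
    - [5, 0, 0, 0, 0, 0, 0]

```text
clock: 11.25
position: [0.5135, -0.4125, 0.0065]
tool_rot: [3.141, -0.0, 1.029]
force: [-2.6, 3.1, 11.1]
grip_width: 0.053
finger_force: 52.1
```

Request:
servo_tool:
  plan:
    - [5, 0, 0, -1, 0, 0, 0]
    - [5, 0, 0, -4, 0, 0, 0]
    - [5, 0, 0, -9, 0, 0, 0]
    - [5, 0, 0, -13, 0, 0, 0]
    - [5, 0, 0, -16, 0, 0, 0]
    - [5, 0, 0, -16, 0, 0, 0]

```text
clock: 11.85
position: [0.5143, -0.4139, 0.1703]
tool_rot: [3.135, 0.0, 1.029]
force: [0.6, -0.3, -2.7]
grip_width: 0.0531
finger_force: 54.4
```

Run:
```python
from h import *
f=cam("wrist")
cv2.imwrite("pics/w6.png",f["frame"][180:480,120:520])
s=bot.observe();print(proj(f,[s["position"]+[0,0,.029]]))
go(.5225,.0485,.16,-31)
```

```text
[[316.57113336 328.81660176]]
t 11.9 shift [ 39.98 -23.05   0.69] turn [ 0.2 -0.  -0. ] cur tooly -31.0 q7 0.45 pos [ 0.5138 -0.4129  0.1677] F [ 1.2  0.5 -3.8] w 0.0533
```

View pics/w6.png

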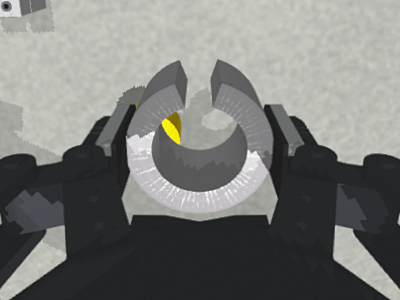

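Request:
servo_tool:
  plan:
    - [5, 4, -2.3, 0.5, 0, 0, 0]
    - [5, 8, -4.6, 0.5, 0, 0, 0]
    - [5, 12, -6.9, 0.5, 0, 0, 0]
    - [5, 16, -9.2, 0.5, 0, 0, 0]
    - [5, 20, -11.5, 0.5, 0, 0, 0]
    - [5, 24, -13.8, 0.5, 0, 0, 0]
    - [5, 28, -16.1, 0.5, 0, 0, 0]
    - [5, 32, -18.4, 0.5, 0, 0, 0]
    - [5, 36, -20.7, 0.5, 0, 0, 0]
    - [5, 39.8, -23, 0.7, 0, 0, 0]

```text
clock: 12.9
position: [0.5207, 0.0493, 0.1578]
tool_rot: [-3.141, 0.001, 1.029]
force: [0.4, -0.5, -3.4]
grip_width: 0.053
finger_force: 54.6
```

Request:
servo_tool:
  plan:
    - [5, 0, 0, 0, 0, 0, 0]
    - [5, 0, 0, 2, 0, 0, 0]
    - [5, 0, 0, 4, 0, 0, 0]
    - [5, 0, 0, 5, 0, 0, 0]
    - [5, 0, 0, 5, 0, 0, 0]
    - [5, 0, 0, 5, 0, 0, 0]

```text
clock: 13.5
position: [0.5215, 0.0467, 0.1086]
tool_rot: [3.142, 0.0, 1.028]
force: [-0.1, -0.3, -3.0]
grip_width: 0.0531
finger_force: 54.5
```

Run:
```python
from h import *
f=cam("wrist")
cv2.imwrite("pics/w7.png",f["frame"][180:480,120:520])
go(.5215,.0475,.042,-31)
```

```text
t 13.55 shift [ 0.05 -0.05  6.68] turn [ 0.  -0.  -0.1] cur tooly -31.1 q7 -0.2 pos [0.5216 0.0468 0.1088] F [-0.1 -0.9 -2.7] w 0.0524
```

View pics/w7.png

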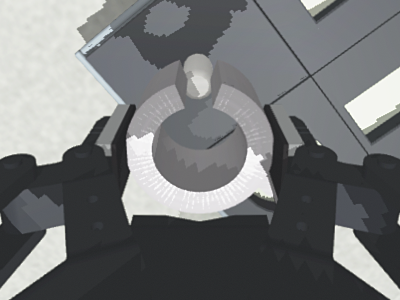

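Run:
```python
from h import *
f=cam("wrist")
print(onz(f,[(317,242)],.071), onz(f,[(320,323)],.1088+.0265), bot.observe()["position"])
```

```text
[[0.52860353 0.06019163]] [[0.52351659 0.04909674]] [0.52173342 0.04700634 0.10895763]
```

Run:
```python
from h import *
f=cam("wrist")
print(proj(f,[[.5225,.0485,.071],[.5225,.0485,.035]])-[120,180])
cv2.imwrite("pics/c7.png",cv2.resize(f["frame"][220:300,270:370],(800,640))[:600])
```

```text
[[198.55736857  86.2250025 ]
 [198.59224145  67.09590084]]
```

View pics/c7.png

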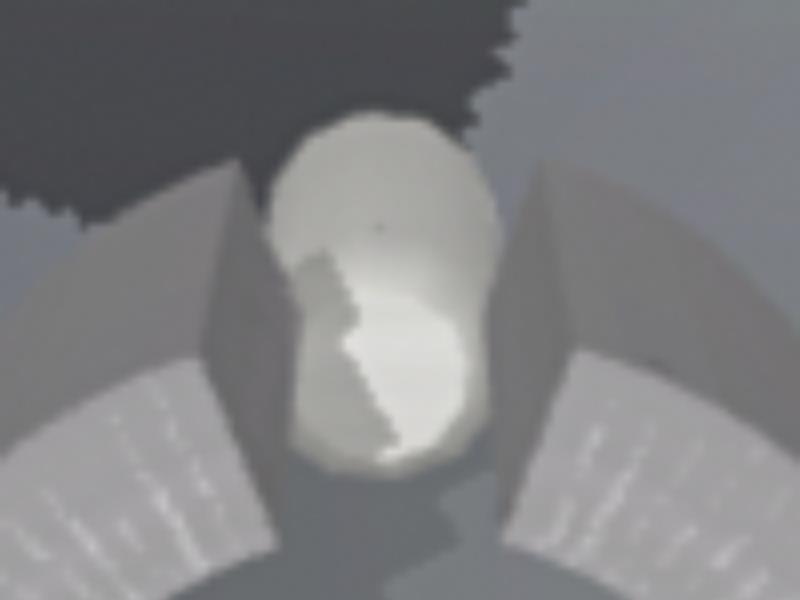

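Post top is at (318,266), as predicted, so the bore lies over it. Descending.

Request:
servo_tool:
  plan:
    - [5, -0.1, 0, 1.5, 0, 0, 0]
    - [5, -0.1, 0, 3, 0, 0, 0]
    - [5, -0.1, 0, 4, 0, 0, 0]
    - [5, -0.1, 0, 5, 0, 0, 0]
    - [5, -0.1, 0, 5.8, 0, 0, 0]
    - [5, -0.1, 0, 6.3, 0, 0, 0]
    - [5, -0.1, 0, 6.5, 0, 0, 0]
    - [5, -0.1, 0, 6.5, 0, 0, 0]

```text
clock: 14.45
position: [0.5209, 0.0462, 0.0432]
tool_rot: [-3.142, 0.0, 1.029]
force: [0.7, 0.7, -3.2]
grip_width: 0.053
finger_force: 54.6
```

Request:
servo_tool:
  plan:
    - [5, 0, 0, 0.1, 0, 0, 0]
    - [5, 0, 0, 0.2, 0, 0, 0]
    - [5, 0, 0, 0.2, 0, 0, 0]

```text
clock: 14.75
position: [0.521, 0.0464, 0.0415]
tool_rot: [3.141, -0.0, 1.029]
force: [0.5, 0.4, -1.4]
grip_width: 0.0528
finger_force: 54.7
```

Request:
servo_tool:
  plan:
    - [5, 0, 0, 0.08, 0, 0, 0]
    - [5, 0, 0, 0.08, 0, 0, 0]

```text
clock: 14.95
position: [0.5211, 0.0464, 0.0414]
tool_rot: [3.142, -0.001, 1.029]
force: [-5.8, 1.0, 21.2]
grip_width: 0.0528
finger_force: 57.3
```

Request:
servo_tool:
  plan:
    - [5.2, 0, 0, -0.08, 0, 0, 0]
    - [7.5, 0, 0, -0.08, 0, 0, 0]
    - [7.5, 0, 0, -0.08, 0, 0, 0]
    - [7.5, 0, 0, -0.1, 0, 0, 0]
    - [7.5, 0, 0, -3, 0, 0, 0]
    - [7.5, 0, 0, -7, 0, 0, 0]
    - [8.5, 0, 0, -12, 0, 0, 0]
    - [8.5, 0, 0, -17, 0, 0, 0]
    - [8.5, 0, 0, -21, 0, 0, 0]
    - [8.5, 0, 0, -21, 0, 0, 0]

```text
clock: 15.95
position: [0.5227, 0.0462, 0.2549]
tool_rot: [3.137, -0.005, 1.029]
force: [0.6, -0.6, -0.7]
grip_width: 0.085
finger_force: 0.0
```

Run:
```python
from h import *
f=cam("wrist")
cv2.imwrite("pics/w8.png",f["frame"][0:400,120:520])
go(.4032,-.297,.17,59.5)
```

```text
t 16.0 shift [-35.59   7.52   8.15] turn [-0.  -0.3 89.5] cur tooly -31.0 q7 -0.35 pos [0.5218 0.0466 0.2525] F [-1.4 -0.1 -0.1] w 0.0849
```

View pics/w8.png

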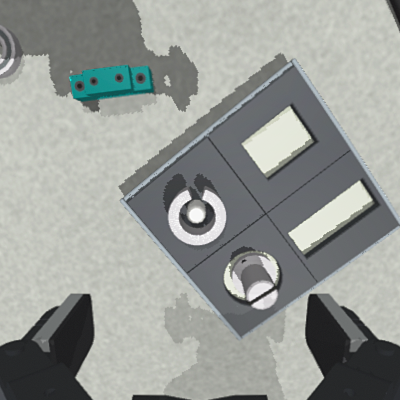

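Ring sits flat around the post. Next the die.

Request:
servo_tool:
  plan:
    - [8.5, -3.5, 0.7, 0, 0, 0, 8]
    - [8.5, -7, 1.5, 0, 0, 0, 16]
    - [8.5, -10.5, 2.2, 0, 0, 0, 24]
    - [8.5, -14, 3, 0, 0, 0, 32]
    - [8.5, -18, 3.8, 0, 0, 0, 40]
    - [8.5, -22, 4.6, 1, 0, 0, 48]
    - [8.5, -26, 5.5, 3, 0, 0, 56]
    - [8.5, -30, 6.3, 5, 0, 0, 64]
    - [8.5, -34, 7.2, 7, 0, 0, 72]
    - [8.5, -35.6, 7.5, 8, 0, 0, 80]

```text
clock: 17.0
position: [0.3988, -0.3003, 0.1685]
tool_rot: [3.14, 0.002, -0.377]
force: [-0.6, 0.5, 1.5]
grip_width: 0.0849
finger_force: 0.0
```

Run:
```python
from h import *
go(.4032,-.297,.17,59.5)
```

```text
t 17.0 shift [ 0.29 -0.46 -0.16] turn [0.1 0.1 8.9] cur tooly -111.6 q7 -0.69 pos [ 0.3988 -0.3003  0.1685] F [-0.6  0.5  1.5] w 0.0849
```

Request:
servo_tool:
  plan:
    - [8.5, 0.2, -0.3, 0, 0, 0, 8.5]
    - [8.5, 0.2, -0.3, 0, 0, 0, 9]
    - [8.5, 0.2, -0.3, 0, 0, 0, 9]

```text
clock: 17.3
position: [0.4042, -0.295, 0.1699]
tool_rot: [3.141, 0.001, -0.52]
force: [0.3, 0.0, 0.6]
grip_width: 0.0849
finger_force: 0.0
```

Run:
```python
from h import *
f=cam("wrist");im=f["frame"]
p=proj(f,[.4032,-.297,.048])[0];print(p)
m=(cv2.cvtColor(im,cv2.COLOR_BGR2GRAY)>185).astype(np.uint8)*255
k=np.zeros_like(m);x,y=p.astype(int);k[y-50:y+50,x-60:x+60]=m[y-50:y+50,x-60:x+60]
k=cv2.morphologyEx(cv2.morphologyEx(k,cv2.MORPH_OPEN,np.ones((3,3))),cv2.MORPH_CLOSE,np.ones((13,13)))
c=max(cv2.findContours(k,0,1)[0],key=cv2.contourArea);r=cv2.minAreaRect(c);w=onz(f,cv2.boxPoints(r),.048);d=w-np.roll(w,1,0)
print(r,w.mean(0),np.degrees(np.arctan2(d[:,1],d[:,0])).round(1)[:2],np.linalg.norm(d,axis=1)[:2])
go(.4032,-.297,.018,59.5)
```

```text
[320.93642088 232.45101157]
((327.66009521484375, 243.18637084960938), (59.23933792114258, 80.04336547851562), 4.332313537597656) [ 0.3924862  -0.29677206] [ 55.5 -34.9] [0.04669015 0.06340522]
t 17.35 shift [1.000e-02 2.400e-01 1.522e+01] turn [0.  0.  0.7] cur tooly -119.8 q7 -0.81 pos [ 0.4044 -0.2949  0.1702] F [-0.3 -0.1  1. ] w 0.0853
```

Request:
servo_tool:
  plan:
    - [8.5, 0, 0.2, 4, 0, 0, 0.7]
    - [8.5, 0, 0.2, 8, 0, 0, 0.7]
    - [8.5, 0, 0.2, 11, 0, 0, 0.7]
    - [8.5, 0, 0.2, 13, 0, 0, 0.7]
    - [8.5, 0, 0.2, 14.5, 0, 0, 0.7]
    - [8.5, 0, 0.2, 15.2, 0, 0, 0.7]
    - [8.5, 0, 0.2, 15.2, 0, 0, 0.7]

```text
clock: 18.05
position: [0.4035, -0.2967, 0.0183]
tool_rot: [-3.141, 0.0, -0.534]
force: [0.5, -0.4, 0.4]
grip_width: 0.085
finger_force: 0.0
```

Request:
servo_tool:
  plan:
    - [2.8, 0, 0, 0, 0, 0, 0]
    - [2.8, 0, 0, 0, 0, 0, 0]
    - [2.8, 0, 0, 0, 0, 0, 0]
    - [2.8, 0, 0, 0, 0, 0, 0]
    - [2.8, 0, 0, 0, 0, 0, 0]
    - [2.8, 0, 0, 0, 0, 0, 0]
    - [2.8, 0, 0, 0, 0, 0, 0]
    - [2.8, 0, 0, 0, 0, 0, 0]

```text
clock: 18.85
position: [0.4038, -0.297, 0.019]
tool_rot: [-3.141, -0.001, -0.536]
force: [-0.8, 2.8, 12.2]
grip_width: 0.0312
finger_force: 48.5
```

Request:
servo_tool:
  plan:
    - [2.8, 0, 0, -1, 0, 0, 0]
    - [2.8, 0, 0, -4, 0, 0, 0]
    - [2.8, 0, 0, -8, 0, 0, 0]
    - [2.8, 0, 0, -12, 0, 0, 0]
    - [2.8, 0, 0, -15, 0, 0, 0]
    - [2.8, 0, 0, -15, 0, 0, 0]

```text
clock: 19.45
position: [0.4043, -0.2978, 0.1717]
tool_rot: [-3.141, -0.004, -0.536]
force: [0.9, 0.1, -6.4]
grip_width: 0.0313
finger_force: 51.4
```

Run:
```python
from h import *
f=cam("wrist")
cv2.imwrite("pics/w9.png",f["frame"][180:480,120:520])
s=bot.observe();print(proj(f,[s["position"]+[0,0,.029]])-[120,180])
go(.6255,.062,.17,97.4)
```

```text
[[195.44861732 155.13781025]]
t 19.5 shift [ 7.200e-01 -4.218e+01 -1.000e-02] turn [  0.   -0.1 -38.1] cur tooly -120.7 q7 -0.82 pos [ 0.404  -0.2969  0.1697] F [ 0.3  0.8 -7.7] w 0.031
```

View pics/w9.png

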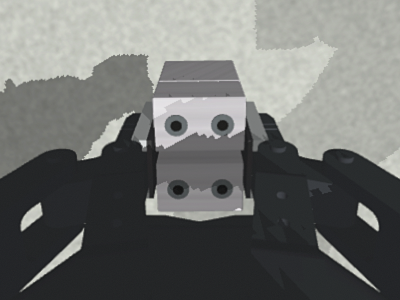

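Die is held squarely, its top centred at (199,157) in the crop against 155 expected.

Request:
servo_tool:
  plan:
    - [2.8, 0.1, -4.7, 0, 0, 0, -4.5]
    - [2.8, 0.1, -9.4, 0, 0, 0, -9]
    - [2.8, 0.2, -14, 0, 0, 0, -13.5]
    - [2.8, 0.3, -18.8, 0, 0, 0, -18]
    - [2.8, 0.4, -23.5, 0, 0, 0, -22.5]
    - [2.8, 0.5, -28, 0, 0, 0, -27]
    - [2.8, 0.6, -33, 0, 0, 0, -31.5]
    - [2.8, 0.7, -37.6, 0, 0, 0, -36]
    - [2.8, 0.7, -42.2, 0, 0, 0, -38.1]
    - [2.8, 0.7, -42.2, 0, 0, 0, -38.1]

```text
clock: 20.5
position: [0.6265, 0.069, 0.1658]
tool_rot: [-3.139, 0.002, 0.138]
force: [-0.7, 0.5, -6.0]
grip_width: 0.031
finger_force: 51.9
```

Request:
servo_tool:
  plan:
    - [2.8, 0, 0, 3, 0, 0, 0]
    - [2.8, 0, 0, 6, 0, 0, 0]
    - [2.8, 0, 0, 8, 0, 0, 0]
    - [2.8, 0, 0, 9, 0, 0, 0]
    - [2.8, 0, 0, 9, 0, 0, 0]

```text
clock: 21.0
position: [0.6241, 0.0618, 0.0767]
tool_rot: [3.141, 0.003, 0.128]
force: [-0.4, 0.3, -4.8]
grip_width: 0.0315
finger_force: 51.8
```

Run:
```python
from h import *
go(.6255,.062,.043,97.4)
```

```text
t 21.0 shift [ 0.15 -0.    3.37] turn [ 0.   0.2 -0.1] cur tooly -82.7 q7 -0.95 pos [0.6241 0.0618 0.0767] F [-0.4  0.3 -4.8] w 0.0315
```

Request:
servo_tool:
  plan:
    - [2.8, 0.1, 0, 1.2, 0, 0, 0]
    - [2.8, 0.1, 0, 2.2, 0, 0, 0]
    - [2.8, 0.1, 0, 2.8, 0, 0, 0]
    - [2.8, 0.1, 0, 3.1, 0, 0, 0]
    - [2.8, 0.1, 0, 3.3, 0, 0, 0]
    - [2.8, 0.1, 0, 3.4, 0, 0, 0]
    - [2.8, 0.1, 0, 3.4, 0, 0, 0]

```text
clock: 21.7
position: [0.6263, 0.0622, 0.0446]
tool_rot: [-3.142, -0.0, 0.128]
force: [1.0, 0.8, -5.0]
grip_width: 0.0313
finger_force: 52.1
```

Request:
servo_tool:
  plan:
    - [2.8, 0, 0, 0.08, 0, 0, 0]
    - [2.8, 0, 0, 0.08, 0, 0, 0]

```text
clock: 21.9
position: [0.6263, 0.0623, 0.0438]
tool_rot: [-3.142, -0.0, 0.128]
force: [0.3, -0.3, -5.4]
grip_width: 0.0312
finger_force: 52.0
```

Request:
servo_tool:
  plan:
    - [2.8, 0, 0, 0.1, 0, 0, 0]
    - [2.8, 0, 0, 0.2, 0, 0, 0]
    - [2.8, 0, 0, 0.2, 0, 0, 0]

```text
clock: 22.2
position: [0.6263, 0.0622, 0.0421]
tool_rot: [-3.141, -0.0, 0.128]
force: [-2.7, 0.9, 3.4]
grip_width: 0.0314
finger_force: 52.9
```

Request:
servo_tool:
  plan:
    - [2.8, 0, 0, 0.04, 0, 0, 0]
    - [2.8, 0, 0, 0.04, 0, 0, 0]

```text
clock: 22.4
position: [0.6263, 0.0622, 0.0421]
tool_rot: [-3.141, -0.0, 0.128]
force: [-6.1, 1.7, 11.7]
grip_width: 0.0312
finger_force: 54.2
```

Request:
servo_tool:
  plan:
    - [3.3, 0, 0, -0.02, 0, 0, 0]
    - [5, 0, 0, -0.05, 0, 0, 0]
    - [5, 0, 0, -0.05, 0, 0, 0]
    - [5, 0, 0, -0.05, 0, 0, 0]
    - [5, 0, 0, -3, 0, 0, 0]
    - [5, 0, 0, -7, 0, 0, 0]
    - [8.5, 0, 0, -12, 0, 0, 0]
    - [8.5, 0, 0, -16, 0, 0, 0]
    - [8.5, 0, 0, -18, 0, 0, 0]
    - [8.5, 0, 0, -18, 0, 0, 0]

```text
clock: 23.4
position: [0.6273, 0.062, 0.2242]
tool_rot: [-3.141, -0.004, 0.128]
force: [-0.1, 0.4, 0.1]
grip_width: 0.0848
finger_force: 0.0
```

Run:
```python
from h import *
go(.55,.29,.25,97)
```

```text
t 23.4 shift [ -4.74 -23.6   -2.6 ] turn [-0.  -0.2  0.4] cur tooly -82.6 q7 -1.07 pos [0.6273 0.062  0.2242] F [-0.1  0.4  0.1] w 0.0848
```

Run:
```python
from h import *
go(.571,.3015,.2,27)
```

```text
t 23.4 shift [ -2.53 -24.47   2.41] turn [-0.2 -0.2 70.4] cur tooly -82.6 q7 -1.07 pos [0.6273 0.062  0.2242] F [-0.1  0.4  0.1] w 0.0848
```

Request:
servo_tool:
  plan:
    - [8.5, 0, -3, 0, 0, 0, -8.5]
    - [8.5, -0.5, -6, 0, 0, 0, -17]
    - [8.5, -1, -9, 0, 0, 0, -25.5]
    - [8.5, -1, -12, 0, 0, 0, -34]
    - [8.5, -1.5, -15, 0, 0, 0, -42.5]
    - [8.5, -2, -18, 1, 0, 0, -51]
    - [8.5, -2, -21, 2, 0, 0, -59.5]
    - [8.5, -2.5, -23, 2.4, 0, 0, -68]
    - [8.5, -2.5, -24.5, 2.4, 0, 0, -76.5]
    - [8.5, -2.5, -24.5, 2.4, 0, 0, -85]

```text
clock: 24.4
position: [0.5688, 0.3046, 0.1959]
tool_rot: [-3.14, -0.0, 1.621]
force: [-0.1, -0.9, -0.3]
grip_width: 0.0848
finger_force: 0.0
```

Request:
servo_tool:
  plan:
    - [8.5, 0, 0, 0, 0, 0, -8.5]
    - [8.5, 0, 0, 0, 0, 0, -17]
    - [8.5, 0, 0, 0, 0, 0, -24.5]
    - [8.5, 0, 0, 0, 0, 0, -24.5]
    - [8.5, 0, 0, 0, 0, 0, -24.5]

```text
clock: 24.9
position: [0.5699, 0.3018, 0.1967]
tool_rot: [-3.141, -0.0, 2.035]
force: [-0.1, 0.5, -0.5]
grip_width: 0.0848
finger_force: 0.0
```

Run:
```python
from h import *
f=cam("wrist");np.savez("w10.npz",**f)
cv2.imwrite("pics/w10.png",f["frame"])
print(proj(f,[.571,.3015,.03]))
go(.571,.3015,.018,27)
```

```text
[[321.08584748 220.03546078]]
t 24.95 shift [-0.08  0.09 17.88] turn [-0.  -0.  -0.4] cur tooly 26.6 q7 0.16 pos [0.5699 0.3019 0.1968] F [-0.   0.1  0.4] w 0.0851
```

View pics/w10.png

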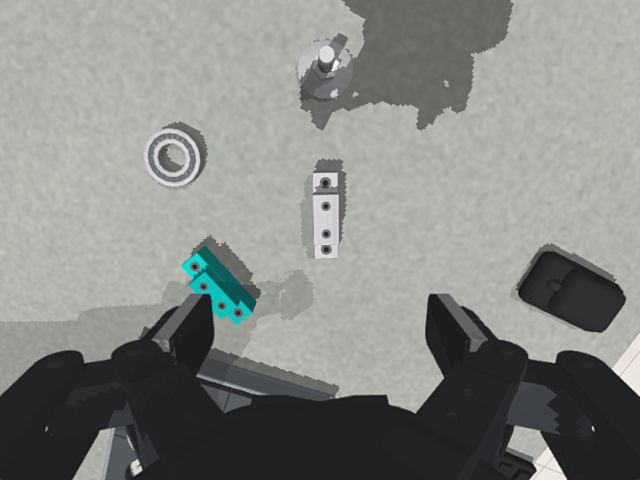

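Punch seen vertical in the picture: raised top centred at (326,218), end tops at (325,182) and (326,250); foot and bearing are undisturbed.

Run:
```python
from h import *
f=dict(np.load("w10.npz"));g=cv2.cvtColor(f["frame"],cv2.COLOR_BGR2GRAY)
r=onz(f,[(326,218.3)],.04)[0];e=onz(f,[(325.3,174),(326.7,257)],.026);d=e[0]-e[1]
print(r,e.mean(0),np.linalg.norm(d),np.degrees(np.arctan2(d[1],d[0])))
for row in(178,200,230,255): print(row,np.where(g[row,300:350]>195)[0][[0,-1]]+300)
c=(r+e.mean(0))/2; go(*c,.0175,np.degrees(np.arctan2(d[1],d[0]))-90)
```

```text
[0.57304725 0.3066067 ] [0.57397051 0.30538132] 0.07500055581078298 117.83162677868634
178 [313 336]
200 [313 337]
230 [314 337]
255 [315 337]
t 24.95 shift [ 0.21  0.52 17.93] turn [-0.  -0.  -1.2] cur tooly 26.6 q7 0.16 pos [0.5699 0.3019 0.1968] F [-0.   0.1  0.4] w 0.0851
```

Request:
servo_tool:
  plan:
    - [8.5, 0.2, 0.5, 5, 0, 0, -1.2]
    - [8.5, 0.2, 0.5, 9, 0, 0, -1.2]
    - [8.5, 0.2, 0.5, 13, 0, 0, -1.2]
    - [8.5, 0.2, 0.5, 15.5, 0, 0, -1.2]
    - [8.5, 0.2, 0.5, 17, 0, 0, -1.2]
    - [8.5, 0.2, 0.5, 17.8, 0, 0, -1.2]
    - [8.5, 0.2, 0.5, 17.9, 0, 0, -1.2]
    - [8.5, 0.2, 0.5, 17.9, 0, 0, -1.2]

```text
clock: 25.75
position: [0.5742, 0.3063, 0.0193]
tool_rot: [3.14, 0.0, 2.06]
force: [-0.1, -0.7, -0.7]
grip_width: 0.0851
finger_force: 0.0
```

Request:
servo_tool:
  plan:
    - [1.8, 0, 0, 0, 0, 0, 0]
    - [1.8, 0, 0, 0, 0, 0, 0]
    - [1.8, 0, 0, 0, 0, 0, 0]
    - [1.8, 0, 0, 0, 0, 0, 0]
    - [1.8, 0, 0, 0, 0, 0, 0]
    - [1.8, 0, 0, 0, 0, 0, 0]
    - [1.8, 0, 0, 0, 0, 0, 0]
    - [1.8, 0, 0, 0, 0, 0, 0]
    - [1.8, 0, 0, 0, 0, 0, 0]

```text
clock: 26.65
position: [0.5738, 0.3062, 0.0187]
tool_rot: [3.141, -0.0, 2.06]
force: [-0.9, -0.4, 5.9]
grip_width: 0.0212
finger_force: 50.0
```

Request:
servo_tool:
  plan:
    - [1.8, 0, 0, -1, 0, 0, 0]
    - [1.8, 0, 0, -4, 0, 0, 0]
    - [1.8, 0, 0, -8, 0, 0, 0]
    - [1.8, 0, 0, -12, 0, 0, 0]
    - [1.8, 0, 0, -16, 0, 0, 0]
    - [1.8, 0, 0, -16, 0, 0, 0]

```text
clock: 27.25
position: [0.5757, 0.3066, 0.184]
tool_rot: [3.134, -0.001, 2.06]
force: [0.9, 0.8, -4.4]
grip_width: 0.0213
finger_force: 50.1
```

Run:
```python
from h import *
f=cam("wrist");s=bot.observe()
# held punch: bright/steel columns vs expected end points of the bar
R=Ro.from_euler("xyz",s["tool_rot"]).as_matrix();b=s["position"]-np.array([0,0,.0175])
P=[b+R[:,0]*a+np.array([0,0,h]) for a,h in((.022,.04),(-.022,.04),(.039,.026))]
print("expected px",proj(f,P).round(1).tolist())
g=cv2.cvtColor(f["frame"],cv2.COLOR_BGR2GRAY);x=319
print([(r,int(g[r,305:335].mean())) for r in range(190,400,5)])
go(.6377,-.034,.17,97.4)
```

```text
expected px [[318.1, 265.5], [318.3, 370.5], [317.9, 211.9]]
[(190, 193), (195, 196), (200, 195), (205, 100), (210, 103), (215, 120), (220, 140), (225, 137), (230, 97), (235, 70), (240, 67), (245, 97), (250, 132), (255, 140), (260, 99), (265, 102), (270, 132), (275, 134), (280, 134), (285, 128), (290, 97), (295, 74), (300, 89), (305, 136), (310, 154), (315, 160), (320, 148), (325, 186), (330, 201), (335, 200), (340, 200), (345, 163), (350, 125), (355, 117), (360, 160), (365, 198), (370, 198), (375, 118), (380, 180), (385, 205), (390, 182), (395, 140)]
t 27.3 shift [-33.02 -10.43   1.04] turn [  0.2   0.1 -69.3] cur tooly 28.1 q7 0.19 pos [0.5744 0.3064 0.181 ] F [-0.3 -0.2 -6. ] w 0.0212
```

Request:
servo_tool:
  plan:
    - [1.8, -3.7, -1.2, 0, 0, 0, -7.7]
    - [1.8, -7.3, -2.3, 0, 0, 0, -15.4]
    - [1.8, -11, -3.5, 0, 0, 0, -23]
    - [1.8, -14.7, -4.6, 0, 0, 0, -31]
    - [1.8, -18.3, -5.8, 0, 0, 0, -38.5]
    - [1.8, -22, -6.9, 0, 0, 0, -46]
    - [1.8, -25.7, -8.1, 0, 0, 0, -54]
    - [1.8, -29.3, -9.2, 0, 0, 0, -62]
    - [1.8, -33, -10.4, 0, 0, 0, -69.3]
    - [1.8, -33, -10.4, 0, 0, 0, -69.3]

```text
clock: 28.3
position: [0.6364, -0.0413, 0.1771]
tool_rot: [-3.139, -0.002, -3.015]
force: [-1.0, -0.5, -3.9]
grip_width: 0.0212
finger_force: 50.2
```

Request:
servo_tool:
  plan:
    - [1.8, 0, 0, 3, 0, 0, 0]
    - [1.8, 0, 0, 6, 0, 0, 0]
    - [1.8, 0, 0, 9, 0, 0, 0]
    - [1.8, 0, 0, 10, 0, 0, 0]
    - [1.8, 0, 0, 10, 0, 0, 0]

```text
clock: 28.8
position: [0.6358, -0.034, 0.0765]
tool_rot: [3.141, -0.004, -3.013]
force: [1.0, -0.4, -3.4]
grip_width: 0.0207
finger_force: 50.1
```

Run:
```python
from h import *
go(.6377,-.034,.043,97.4)
```

```text
t 28.8 shift [-0.21 -0.03  3.35] turn [ 0.  -0.2 -0.1] cur tooly 97.3 q7 1.76 pos [ 0.6358 -0.034   0.0765] F [ 1.  -0.4 -3.4] w 0.0207
```

Request:
servo_tool:
  plan:
    - [1.8, -0.1, 0, 1.2, 0, 0, 0]
    - [1.8, -0.1, 0, 2.2, 0, 0, 0]
    - [1.8, -0.1, 0, 2.8, 0, 0, 0]
    - [1.8, -0.1, 0, 3.1, 0, 0, 0]
    - [1.8, -0.1, 0, 3.3, 0, 0, 0]
    - [1.8, -0.1, 0, 3.4, 0, 0, 0]
    - [1.8, -0.1, 0, 3.4, 0, 0, 0]

```text
clock: 29.5
position: [0.6381, -0.034, 0.0444]
tool_rot: [-3.142, 0.0, -3.013]
force: [0.1, 0.4, -4.1]
grip_width: 0.0208
finger_force: 50.4
```

Request:
servo_tool:
  plan:
    - [1.8, 0, 0, 0.08, 0, 0, 0]
    - [1.8, 0, 0, 0.16, 0, 0, 0]
    - [1.8, 0, 0, 0.16, 0, 0, 0]

```text
clock: 29.8
position: [0.638, -0.034, 0.0427]
tool_rot: [3.142, 0.0, -3.013]
force: [-0.2, -0.8, -4.3]
grip_width: 0.0207
finger_force: 50.4
```

Request:
servo_tool:
  plan:
    - [1.8, 0, 0, 0.07, 0, 0, 0]
    - [1.8, 0, 0, 0.12, 0, 0, 0]
    - [1.8, 0, 0, 0.12, 0, 0, 0]

```text
clock: 30.1
position: [0.638, -0.034, 0.0417]
tool_rot: [3.142, 0.0, -3.013]
force: [-2.9, 0.2, 1.0]
grip_width: 0.0207
finger_force: 51.0
```

Request:
servo_tool:
  plan:
    - [1.8, 0, 0, 0.05, 0, 0, 0]
    - [1.8, 0, 0, 0.05, 0, 0, 0]

```text
clock: 30.3
position: [0.6381, -0.034, 0.0417]
tool_rot: [3.142, 0.0, -3.013]
force: [-5.3, 0.5, 9.6]
grip_width: 0.0211
finger_force: 52.3
```

Request:
servo_tool:
  plan:
    - [2.4, 0, 0, -0.02, 0, 0, 0]
    - [4, 0, 0, -0.05, 0, 0, 0]
    - [4, 0, 0, -0.05, 0, 0, 0]
    - [4, 0, 0, -0.05, 0, 0, 0]
    - [4, 0, 0, -3, 0, 0, 0]
    - [4, 0, 0, -7, 0, 0, 0]
    - [8.5, 0, 0, -12, 0, 0, 0]
    - [8.5, 0, 0, -17, 0, 0, 0]
    - [8.5, 0, 0, -20, 0, 0, 0]
    - [8.5, 0, 0, -20, 0, 0, 0]

```text
clock: 31.3
position: [0.6399, -0.0342, 0.2457]
tool_rot: [-3.141, 0.007, -3.013]
force: [0.3, 0.1, -0.6]
grip_width: 0.0848
finger_force: 0.0
```

Request:
servo_tool:
  plan:
    - [8.5, 4, -4, 0, 0, 0, 0]
    - [8.5, 8, -8, 0, 0, 0, 0]
    - [8.5, 10, -12, -4, 0, 0, 0]
    - [8.5, 10, -16, -6, 0, 0, 0]
    - [8.5, 10, -20, -6, 0, 0, 0]
    - [8.5, 10, -20, -6, 0, 0, 0]
    - [8.5, 10, -20, -6, 0, 0, 0]

```text
clock: 32.0
position: [0.564, -0.2463, 0.3003]
tool_rot: [3.141, -0.001, -3.015]
force: [0.9, 1.4, -0.2]
grip_width: 0.085
finger_force: 0.0
```

Run:
```python
from h import *
go(.55,0,.35,97.4)
f=cam("top");g=cam("scene")
a=cv2.resize(f["frame"][140:290,250:390],(400,428),interpolation=2);b=cv2.resize(g["frame"][200:300,270:410],(400,286),interpolation=2)
c=np.zeros((428,800,3),np.uint8);c[:,:400]=a;c[:286,400:]=b;cv2.imwrite("pics/fin.png",c)
```

```text
t 32.0 shift [-1.7  24.61 -4.97] turn [ 0.  -0.  -0.2] cur tooly 97.2 q7 2.1 pos [ 0.564  -0.2463  0.3003] F [ 0.9  1.4 -0.2] w 0.085
```

View pics/fin.png

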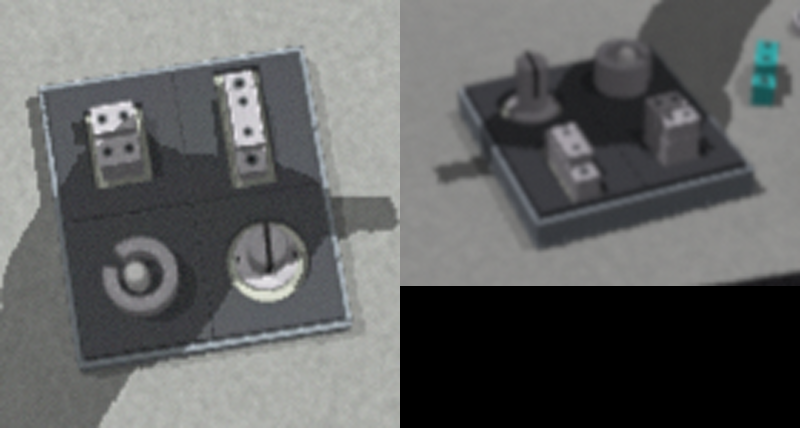

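All four tools sit down in their nests, at (118,145), (245,130), (138,275) and (267,255) in the picture. Handing in.

```bash
python3 -c "
from workcell import bot
print(bot.job_done())"
```

```text
the job is handed in; nothing more can be done
None
```

All four tools are back upright in their nests, in the order listed; the job was handed in at about 32 s with the foot, the bearing and the look-alikes untouched, but I viewed 15 pictures, one over the limit of 14.

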